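# Make up two shaft-seal kits

### The job

Make up two seal kits from the loose stock on the bench. In the three-compartment tray put the wide bellows in the largest compartment, the steel rotor in the middle-sized one and the brass hose fitting in the smallest; in the two-compartment tray put the small carbon ring in the larger compartment and the narrow bellows in the smaller. Stand every part upright and flat on the floor of its compartment, and leave the large carbon ring and the two finished seals where they are.

Things in the scene. Friction and masses are not known exactly. Their poses are not given: they have to be found in the camera images.
- long_tray: Three-compartment blue plastic kit tray, fixed: 92 (x) by 224 (y) by 14 mm high, walls and floor 4 mm. Compartments, all 84 mm in x and centred on x = 0, in a row along y: smallest, 54 mm wide, centred at y = -81 mm; middle-sized, 70 mm, at y = -15; largest, 84 mm, at y = +66. Origin: centre of its underside, compartment floor at z = 4 mm. Its x axis points within 12 degrees of world x.
- short_tray: Two-compartment blue plastic kit tray, fixed: 92 (x) by 152 (y) by 14 mm high, walls and floor 4 mm. Compartments, both 84 mm in x and centred on x = 0: larger, 78 mm wide, centred at y = -33 mm; smaller, 62 mm wide, at y = +41 mm. Origin: centre of its underside, compartment floor at z = 4 mm. Its x axis points within 12 degrees of world x.
- wide_bellows: Wide black rubber bellows with steel bands, standing upright, 80 mm tall, about 0.2 kg: foot cuff 52 mm diameter up to 10 mm, ribs 62 mm diameter from 10 to 52 mm, top cuff 52 mm diameter from 52 to 80 mm (grip here). Stiff, does not give. Origin: centre of its underside, z up its axis.
- narrow_bellows: Narrow black rubber bellows with steel bands, upright, 64 mm tall, about 0.1 kg: foot cuff 36 mm diameter up to 8 mm, ribs 43 mm diameter from 8 to 38 mm, top cuff 36 mm diameter from 38 to 64 mm (grip here). Stiff. Origin: centre of its underside, z up its axis.
- rotor: Bright stainless steel rotor, 40 mm tall, about 0.2 kg: round flange 48 mm diameter, 12 mm thick, below; hub 34 mm diameter with a 22 mm bore above it (grip the hub). Origin: centre of its underside, z up its axis.
- small_carbon: Small carbon ring, dull dark grey, 36 mm tall, about 0.09 kg: flange 54 mm diameter, 14 mm thick, below; neck 42 mm diameter with a 28 mm bore above it (grip the neck). Origin: centre of its underside, z up its axis.
- large_carbon: Large carbon ring, dull dark grey, same shape and height as the small one but with a 72 mm flange and a 58 mm neck. Spare stock, not part of either kit: stays where it is. Origin: centre of its underside, z up its axis.
- hose_fitting: Brass hose fitting standing upright, 46 mm tall, about 0.06 kg: hexagon foot 31 to 33 mm across, 14 mm thick, below; ribbed spigot 18 mm diameter above it (grip the spigot). Origin: centre of its underside, z up its axis.
- finished_seal_1: Assembled seal standing near the trays: black bellows with a dark carbon head, 80 mm diameter, 125 mm tall, 0.8 kg, loose. Not to be disturbed. Origin: centre of its underside, z up its axis.
- finished_seal_2: A second assembled seal, the same as the first, standing elsewhere near the work, loose. Not to be disturbed. Origin: centre of its underside, z up its axis.
Things that resemble listed ones, but are neither listed nor needed, are in the scene too. Leave any orange look-alike of the small_carbon alone.

How it is judged (in metres and radians):
At the end, for the whole second after the job is handed in: Each of the five parts stands upright (within 7 degrees), flat on the floor (within 5 mm) of its own compartment, between its walls, released and at rest. The large carbon ring is within 20 mm and both finished seals within 30 mm of where they stood, upright (y of wide_bellows in the frame of long_tray between 0.047 and 0.085 m and x of wide_bellows in the frame of long_tray between -0.019 and 0.019 m and z of each of wide_bellows, rotor, hose_fitting in the frame of long_tray below 0.009 m and angle between each of wide_bellows, rotor, hose_fitting, narrow_bellows, small_carbon, finished_seal_1, finished_seal_2's own z axis and vertical below 0.12 rad and linear speed of each of wide_bellows, rotor, hose_fitting, narrow_bellows, small_carbon below 0.02 m/s and contact force between each of wide_bellows, rotor, hose_fitting, narrow_bellows, small_carbon and the fingers below 0.1 N and y of rotor in the frame of long_tray between -0.029 and -0.001 m and x of rotor in the frame of long_tray between -0.021 and 0.021 m and y of hose_fitting in the frame of long_tray between -0.0955 and -0.0665 m and x of hose_fitting in the frame of long_tray between -0.0295 and 0.0295 m and y of narrow_bellows in the frame of short_tray between 0.025 and 0.057 m and x of narrow_bellows in the frame of short_tray between -0.027 and 0.027 m and z of each of narrow_bellows, small_carbon in the frame of short_tray below 0.009 m and y of small_carbon in the frame of short_tray between -0.048 and -0.018 m and x of small_carbon in the frame of short_tray between -0.018 and 0.018 m and distance of large_carbon from where it was at the start of the episode below 0.02 m and distance of each of finished_seal_1, finished_seal_2 from where it was at the start of the episode below 0.03 m); the robot touches nothing.
It fails at once if a finished seal is knocked over or pushed away (distance of any of finished_seal_1, finished_seal_2 from where it was at the start of the episode above 0.03 m or angle between any of finished_seal_1, finished_seal_2's own z axis and vertical above 0.3 rad).
It fails at once if the spare large carbon ring is taken or pushed away (distance of large_carbon from where it was at the start of the episode above 0.02 m).
It also fails if it takes over 122 s, if anything falls off the work surface, if the arm or the gripper's body presses on something with over 40 N, if the wrist force passes 120 N, or if a joint passes its speed limit or range.

### The arm

A 7-joint arm with a two-finger parallel gripper is mounted at the origin on the work surface. World frame = base frame: x ahead of the robot, y to its left, z up, the work surface at z = 0. Lengths are in mm, angles in rad, forces in N, time in s.
With the tool pointing down it reaches from about 350 to 775 mm from the base axis. Payload 3.1 kg.
Tool frame: the origin (TCP) lies midway between the tips of the shut fingers; the grasp point (between the pads) lies 19 mm behind it (arm.hold_point_z is the distance from the TCP to the grasp point, in mm); z points along the fingers, y is the line along which they close (so a half turn about z gives the same grasp; the last joint's range is limited). The gripper opens to 85 mm and grips with 20 to 120 N. Pads are 22 mm wide; open, the fingers measure 114 mm over their backs; the gripper's body (76 mm by 85 mm) begins 54 mm behind the grasp point. The pads swing forward as they close: fully open they stand 13 mm farther back than shut.
Start: joints at [1.142, 0.311, 0.014, 1.512, -0.004, 1.319, -0.027], TCP at [207.508, -509.37, 231.304] pointing down, gripper open.
Joint ranges: [-2.7, 2.7], [-0.3, 1.91], [-1.27, 1.3], [0.12, 2.57], [-1.44, 4.58], [0.2, 2.03], [-3.05, 3.05]. Speed limits (rad/s): [2.79, 2.79, 3.14, 3.14, 3.14, 3.14, 3.14].

### API

Orientations are given as a unit quaternion [x, y, z, w].
In Python, from station import arm gives the robot as it stands.
- The arm moves only by the tool drive_tool, never from a script. Its arguments are lists of equal length, an entry for each row: "dp": the shift along the tool's x, y, z scaled (see below), a list of three; "rotation": the turn, a rotation vector about the tool's x, y, z scaled (see below), a list of three. In form: {"dp": [[tx, ty, tz], ...], "rotation": [[rx, ry, rz], ...]}. A call has 1 to 20 rows; each row is the pose to reach, as a shift and turn from the pose commanded when the call began, along the tool's axes at that moment; what a row does not reach only later rows make up. The controller multiplies each number of a shift by 0.5 m and each number of a turn by 90 degrees. A row lasts 1/8 s, in which the tool goes at most 62.5 mm and 10.7 degrees, less where a joint would pass 70% of its speed; a pose out of reach is approached as far as the arm can. A call with a number of a shift or a turn outside -1 to 1 is refused whole. A call with a gripper value outside its range is refused whole. "hand" is the closure, from -1 (fully open) to 1 (shut), set as the call begins (left out, the last holds). The fingers move at their own pace and stop on an object; the grip force is fixed at half the most. Time passes only in rows, so rows that repeat a pose let the fingers close. It gives the time, the measured TCP pose, the force, the opening and the grip force at its end, in the units of the state.
- arm.get_obs(): the state, without advancing time (a new reading comes with each control period).
- arm.read_camera(name): name is "side" or "top" or "wrist"; returns (picture, depth): 480x640x3 uint8, red, green, blue; 480x640 float32, mm along the optical axis (not along the pixel's ray), 0 where there is no reading.
- arm.calibration(name): a dict with "camera_matrix" (3x3 intrinsics, pixels), "position" and "rotation" of the camera in the world. Camera axes: x right, y up, looking along -z (the intrinsics and any distortion apply to the point x, -y, -z); pixel columns grow to the right and rows downward; lengths in mm; the calibration is good to about 2 mm. The wrist camera is an equidistant fisheye: a pixel r from the principal point sees the ray r / f radians off the axis. A picture is of the moment at which its call begins: read the wrist's pose just before it. calibration takes no time and is no camera call; for the wrist camera it gives the pose at the moment of the call.
- arm.hand_in(): hands the job in; it is judged then, once.
The state is a dict: "time_s": time; "joints": joint angles; "joint_vel": joint speeds; "joint_torque": joint torques, N m; "tcp_pos": TCP position; "orientation": TCP orientation; "contact_force": force on the tool from outside, world axes, zero at the start; "ft_torque": the same for the moment, N m; "gripper_width": finger opening in mm; "gripper_force": force on a finger pad.
Only numpy, scipy, OpenCV 4.12 (cv2) and the standard library are available. Lean on these libraries where they do the work, as an engineer would, in place of code of your own. Each camera call takes 0.05 s, during which the arm holds its last target. There are 200 camera calls.

## Working session

There is one attempt and no reset: what is moved stays moved. The work goes in short steps, Python scripts to look and compute and a tool call to move; the robot and the scene stay as the last step left them, time stands still between calls to the robot, and variables do not carry over. Pictures are saved under pics/ and viewed, at most 14 in all, crops included, and the job is handed in when it is done.

Besides the shell and the picture viewer there is one more tool, called as a command line: name --argument value ..., lists and objects as JSON in quotes. drive_tool: Moves the arm, as the interface text tells. Its arguments: {"type":"object","properties":{"dp":{"type":"array","items":{"type":"array","items":{"type":"number"}}},"rotation":{"type":"array","items":{"type":"array","items":{"type":"number"}}},"hand":{"type":"number"}},"required":["dp","rotation"]}

```bash
ls; mkdir -p pics
python3 - <<'E'
from station import arm
import cv2,numpy as np
for n in ("top","side"):
    p,d=arm.read_camera(n); cv2.imwrite(f"pics/{n}0.png",p[:,:,::-1]); np.save(f"pics/{n}0_d.npy",d); np.save(f"pics/{n}0.npy",p)
    print(n,arm.calibration(n),(d>0).mean())
o=arm.get_obs(); print({k:np.round(v,3) for k,v in o.items()}); print(arm.hold_point_z)
E
```

```text
pics
top {'camera_matrix': array([[595.30957935,   0.        , 316.57675547],
       [  0.        , 595.30957935, 237.74479747],
       [  0.        ,   0.        ,   1.        ]]), 'position': array([ 448.21936613,   59.75638189, 1402.64823212]), 'rotation': array([ 0.02763126, -0.02792597, -0.69815782,  0.71486524])} 0.9959212239583334
side {'camera_matrix': array([[467.56478169,   0.        , 317.07450321],
       [  0.        , 467.56478169, 242.17258033],
       [  0.        ,   0.        ,   1.        ]]), 'position': array([ 453.84496938, 1062.63243078,  736.53610785]), 'rotation': array([-0.02928458,  0.46956829,  0.88119157, -0.04636214])} 0.9959505208333334
{'time_s': np.float64(0.1), 'joints': array([ 1.142,  0.312,  0.014,  1.513, -0.004,  1.319, -0.027]), 'joint_vel': array([ 0.001, -0.003, -0.   , -0.002, -0.   ,  0.001,  0.002]), 'joint_torque': array([ 1.0000e-03, -3.8086e+01,  1.4700e-01, -2.3124e+01,  1.2000e-02,
        8.0000e-03, -0.0000e+00]), 'tcp_pos': array([ 207.237, -508.774,  230.311]), 'orientation': array([ 0.981,  0.192, -0.   , -0.001]), 'contact_force': array([ 0.228, -0.122,  0.641]), 'ft_torque': array([-0.053, -0.054,  0.016]), 'gripper_force': np.float64(0.0), 'gripper_width': np.float64(85.032)}
18.700000000000003
```

View pics/top0.png

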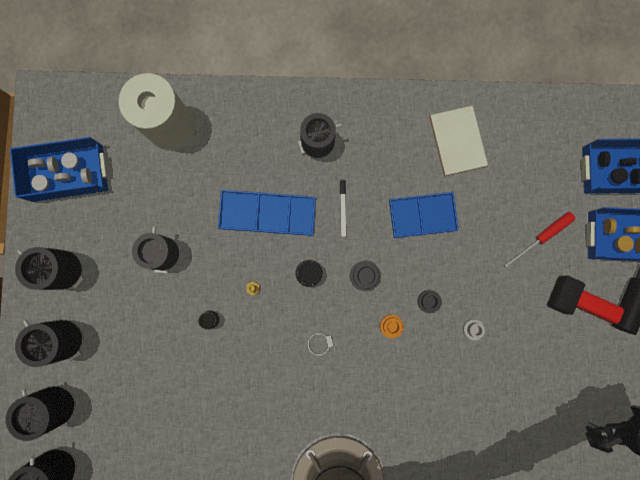

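View pics/side0.png

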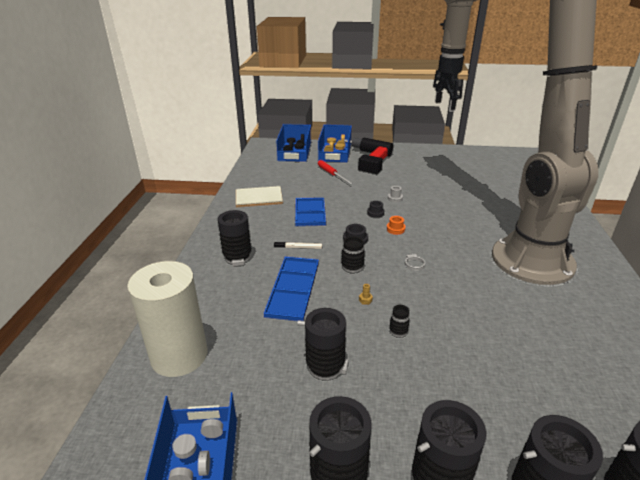

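The top view shows these candidates:

| Part | Pixel | Could be confused with |
|---|---|---|
| Wide bellows | (309,273) | narrow bellows (208,320); seals (319,135) and (155,251), which stay put |
| Small carbon | (429,301) | large carbon (365,275), orange look-alike (392,327) |
| Rotor | (474,330) | hose clamp (319,344) |
| Hose fitting | (253,288) | brass parts in the bin at (625,240) |

The long tray is at (267,213) and the short tray at (423,215). In both, the side camera agrees with the top view.

```bash
cat > h.py <<'E'
import numpy as np, cv2
from scipy.spatial.transform import Rotation as R
def world(d,c):
    K=c["camera_matrix"]; v,u=np.mgrid[0:480,0:640]
    P=np.stack([(u-K[0,2])/K[0,0]*d,-(v-K[1,2])/K[1,1]*d,-d],-1)
    return P@R.from_quat(c["rotation"]).as_matrix().T+c["position"]
def onplane(uv,z,c):
    K=c["camera_matrix"]; uv=np.atleast_2d(uv).astype(float)
    r=np.stack([(uv[:,0]-K[0,2])/K[0,0],-(uv[:,1]-K[1,2])/K[1,1],-np.ones(len(uv))],-1)@R.from_quat(c["rotation"]).as_matrix().T
    return c["position"]+r*((z-c["position"][2])/r[:,2])[:,None]
E
python3 - <<'E'
from station import arm
from h import *
c=arm.calibration("top"); im=np.load("pics/top0.npy"); d=np.load("pics/top0_d.npy"); W=world(d,c)
print("table z",np.median(W[300:420,100:280,2]), np.median(W[230:300,480:500,2]), W[230:300,480:500,2].std())
objs=dict(wide=(309,273,22,80),narrow=(208,320,18,64),rotor=(474,330,16,40),small=(429,301,18,36),large=(365,275,20,36),hose=(253,288,12,46),orange=(392,327,16,36),seal1=(319,135,26,125),seal2=(155,251,30,125))
for n,(u,v,r,h) in objs.items():
    m=np.zeros((480,640),bool); m[v-r:v+r,u-r:u+r]=1
    z=W[...,2]
    for lab,mm in (("top",m&(z>h-8)),("all",m&(z>7))):
        k=mm.astype(np.uint8)
        if k.sum()<5: print(n,lab,"few",z[m].max()); continue
        p=W[mm][:,:2]; (cx,cy),rad=cv2.minEnclosingCircle(p.astype(np.float32))
        print(n,lab,np.round([cx,cy,rad],1),"zmed",round(np.median(z[mm]),1),"zmax",round(z[mm].max(),1),mm.sum())
hsv=cv2.cvtColor(im,cv2.COLOR_RGB2HSV); b=cv2.inRange(hsv,(105,120,60),(125,255,255))
for n,(x0,x1) in dict(long=(205,330),short=(380,470)).items():
    k=np.zeros_like(b); k[180:250,x0:x1]=b[180:250,x0:x1]
    cs=max(cv2.findContours(k,cv2.RETR_EXTERNAL,cv2.CHAIN_APPROX_NONE)[0],key=cv2.contourArea)[:,0]
    q=onplane(cs,14,c)[:,:2]; (ctr,sz,a)=cv2.minAreaRect(q.astype(np.float32)); print(n,ctr,sz,a)
E
```

```text
table z -0.2992185877162683 -0.04745116835806584 64.92545618592382
wide top [472.1  75.3  28.4] zmed 79.0 zmax 1402.6 212
wide all [475.1  82.   57.2] zmed 69.8 zmax 1402.6 591
narrow top [403.6 189.9 137.6] zmed 63.1 zmax 1402.6 135
narrow all [388.9 202.  154.1] zmed 53.9 zmax 1402.6 327
rotor top [ 400.2 -132.6  198.3] zmed 40.0 zmax 1402.6 130
rotor all [ 398.7 -133.   199. ] zmed 18.3 zmax 1402.6 336
small top [431.7 -82.9 143.6] zmed 35.9 zmax 1402.6 167
small all [413.  -90.3 154.1] zmed 21.4 zmax 1402.6 372
large top [463.2 -11.2  72.5] zmed 35.8 zmax 1402.6 256
large all [482.3 -15.3  82.5] zmed 17.0 zmax 1402.6 620
hose top [443.6 136.7  77.1] zmed 44.8 zmax 1402.6 35
hose all [438.9 140.7  81.4] zmed 17.2 zmax 1402.6 134
orange top [396.9 -37.4 109.8] zmed 36.0 zmax 1402.6 158
orange all [393.5 -42.8 116.3] zmed 18.3 zmax 1402.6 372
seal1 top [636.1  61.8 187.9] zmed 124.5 zmax 1402.6 568
seal1 all [653.6  52.  205.5] zmed 107.5 zmax 1402.6 1393
seal2 top [482.9 258.7 201.9] zmed 124.2 zmax 1402.6 613
seal2 all [495.2 282.5 227.6] zmed 107.6 zmax 1402.6 1493
long (614.5286865234375, 179.64239501953125) (223.45970153808594, 92.26261138916016) 87.15914154052734
short (618.3876342773438, -189.2682342529297) (92.21582794189453, 151.62600708007812) 7.965902328491211
```

Run:
```python
import cv2
i=cv2.imread("pics/top0.png")[180:360,190:500]; cv2.imwrite("pics/crop1.png",cv2.resize(i,(775,450),interpolation=cv2.INTER_CUBIC))
```

```text
(no output)
```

View pics/crop1.png

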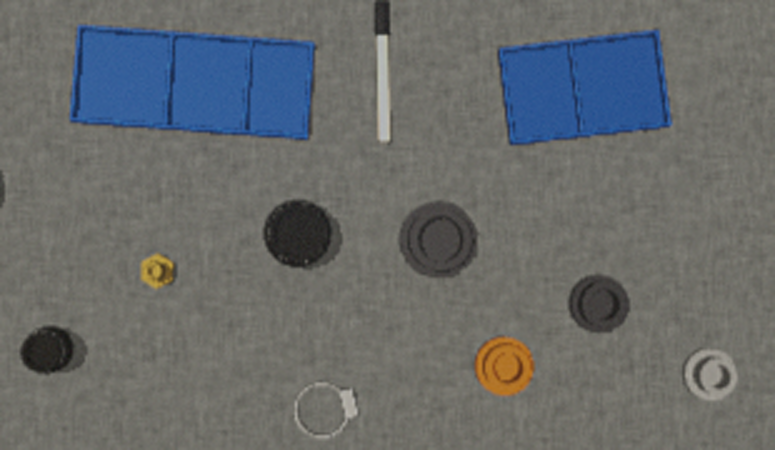

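The crop matches the descriptions: the small carbon is the smaller grey ring, the orange one is the look-alike, and the largest compartments sit left (long tray) and right (short tray). Next I'll drop the invalid depth pixels and plan the grasps.

Run:
```python
from station import arm
from h import *
c=arm.calibration("top"); d=np.load("pics/top0_d.npy"); W=world(d,c); z=W[...,2]
objs=dict(wide=(309,273,22,80),narrow=(208,320,18,64),rotor=(474,330,16,40),small=(429,301,18,36),large=(365,275,20,36),hose=(253,288,12,46),orange=(392,327,16,36),seal1=(319,135,26,125),seal2=(155,251,30,125),clamp=(319,344,18,6))
for n,(u,v,r,h) in objs.items():
    m=np.zeros((480,640),bool); m[v-r:v+r,u-r:u+r]=1; m&=d>0
    for lab,mm in (("top",m&(z>h-6)),("all",m&(z>6))):
        if mm.sum()<5: print(n,lab,"few"); continue
        p=W[mm][:,:2]; (cx,cy),rad=cv2.minEnclosingCircle(p.astype(np.float32))
        print(n,lab,np.round([cx,cy,rad],1),"mid",np.round((p.min(0)+p.max(0))/2,1),"med",np.round(np.median(p,0),1),round(z[mm].max(),1),mm.sum())
def t(o,a,y): a=np.radians(a); return np.round([o[0]-np.sin(a)*y,o[1]+np.cos(a)*y],1)
L=(614.5,179.6);S=(618.4,-189.3)
print("wide",t(L,-2.84,66),"rotor",t(L,-2.84,-15),"hose",t(L,-2.84,-81),"small",t(S,7.97,-33),"narrow",t(S,7.97,41))
q=arm.get_obs(); print(R.from_quat(q["orientation"]).as_matrix().round(3))
```

```text
wide top [474.6  77.   25.9] mid [474.7  77.6] med [475.3  78.3] 86.5 168
wide all [472.8  78.3  61.5] mid [475.   79.4] med [474.2  77.1] 86.5 604
narrow top [363.5 303.5  18.5] mid [362.6 303.5] med [363.1 305.1] 72.2 117
narrow all [369.1 312.7  50.6] mid [360.8 312.4] med [363.9 299.3] 72.2 330
rotor top [ 354.5 -308.5   17.5] mid [ 354.2 -308.1] med [ 354.2 -307.7] 46.6 119
rotor all [ 350.7 -306.6   37.9] mid [ 354.9 -310.2] med [ 354.6 -304.6] 46.6 349
small top [ 416.7 -204.4   21.3] mid [ 417.  -204.7] med [ 415.2 -205.8] 43.4 152
small all [ 416.4 -201.8   55.6] mid [ 416.4 -202. ] med [ 416.8 -203.1] 43.4 395
large top [472.7 -54.   29. ] mid [473. -54.] med [473.5 -54.3] 44.5 241
large all [480.  -50.3  54.9] mid [475.1 -55. ] med [473.1 -52.8] 44.5 654
hose top [437.1 207.    8.2] mid [437.1 206.6] med [437.3 206.2] 50.4 29
hose all [431.3 207.5  31.2] mid [436.6 205.4] med [437.  205.7] 50.4 141
orange top [ 357.2 -117.2   21.2] mid [ 357.4 -117.2] med [ 358.3 -116.6] 44.5 149
orange all [ 355.6 -118.3   43. ] mid [ 356. -118.] med [ 357.7 -115.9] 44.5 387
seal1 top [785.5  64.3  39.9] mid [785.2  64.1] med [784.3  64.2] 133.9 531
seal1 all [803.1  61.6  74. ] mid [805.4  61.7] med [779.   64.3] 133.9 1393
seal2 top [513.8 418.1  39.7] mid [514.2 418.5] med [513.9 419.1] 132.5 572
seal2 all [522.8 439.9  83.6] mid [519.2 441. ] med [512.3 412.2] 132.5 1497
clamp top [312.   50.3  57.3] mid [311.9  50.4] med [312.8  49.7] 17.5 650
clamp all [315.3  41.2  46.1] mid [313.7  49.4] med [317.6  34. ] 17.5 142
wide [617.8 245.5] rotor [613.8 164.6] hose [610.5  98.7] small [ 623. -222.] narrow [ 612.7 -148.7]
[[ 0.926  0.377 -0.001]
 [ 0.377 -0.926  0.002]
 [-0.    -0.002 -1.   ]]
```

Both seals stand well clear of the work. I'll use tool yaw 90° throughout, so the fingers close along world x and dp = (Δy, Δx, −Δz)/500. First I go above the rotor.

drive_tool --dp '[[0.4236, -0.262, 0.2226], [0.4236, -0.262, 0.2226], [0.4236, -0.262, 0.2226], [0.4236, -0.262, 0.2226], [0.4236, -0.262, 0.2226], [0.4236, -0.262, 0.2226], [0.4236, -0.262, 0.2226], [0.4236, -0.262, 0.2226], [0.4236, -0.262, 0.2226], [0.4236, -0.262, 0.2226], [0.4236, -0.262, 0.2226]]' --rotation '[[0, 0, -0.754], [0, 0, -0.754], [0, 0, -0.754], [0, 0, -0.754], [0, 0, -0.754], [0, 0, -0.754], [0, 0, -0.754], [0, 0, -0.754], [0, 0, -0.754], [0, 0, -0.754], [0, 0, -0.754]]' --hand -1

```text
time_s: 1.48
tcp_pos: [354.2, -308.2, 120.0]
orientation: [0.707, 0.707, -0.0, 0.0]
contact_force: [-0.2, 0.4, 0.4]
gripper_width: 85.3
gripper_force: 0.0
```

drive_tool --dp '[[0, 0, 0.08], [0, 0, 0.15], [0, 0, 0.19], [0, 0, 0.212], [0, 0, 0.212], [0, 0, 0.212]]' --rotation '[[0, 0, 0], [0, 0, 0], [0, 0, 0], [0, 0, 0], [0, 0, 0], [0, 0, 0]]'

```text
time_s: 2.22
tcp_pos: [355.0, -308.7, 14.9]
orientation: [0.707, 0.707, 0.0, 0.001]
contact_force: [0.2, 0.5, 0.3]
gripper_width: 85.4
gripper_force: 0.0
```

drive_tool --dp '[[0, 0, 0], [0, 0, 0], [0, 0, 0], [0, 0, 0], [0, 0, 0], [0, 0, 0], [0, 0, 0], [0, 0, 0]]' --rotation '[[0, 0, 0], [0, 0, 0], [0, 0, 0], [0, 0, 0], [0, 0, 0], [0, 0, 0], [0, 0, 0], [0, 0, 0]]' --hand 1

```text
time_s: 3.22
tcp_pos: [354.7, -308.5, 14.6]
orientation: [0.707, 0.707, -0.0, 0.001]
contact_force: [-0.1, -1.1, 6.9]
gripper_width: 31.9
gripper_force: 59.8
```

drive_tool --dp '[[0, 0, -0.06], [0, 0, -0.14], [0, 0, -0.212], [0.08, 0.044, -0.212], [0.2, 0.11, -0.212], [0.32, 0.176, -0.212], [0.44, 0.2415, -0.212], [0.56, 0.307, -0.212], [0.68, 0.373, -0.212], [0.8, 0.439, -0.212], [0.9, 0.494, -0.212], [0.9456, 0.519, -0.212], [0.9456, 0.519, -0.212], [0.9456, 0.519, -0.212], [0.9456, 0.519, -0.212]]' --rotation '[[0, 0, 0], [0, 0, 0], [0, 0, 0], [0, 0, 0], [0, 0, 0], [0, 0, 0], [0, 0, 0], [0, 0, 0], [0, 0, 0], [0, 0, 0], [0, 0, 0], [0, 0, 0], [0, 0, 0], [0, 0, 0], [0, 0, 0]]'

```text
time_s: 5.1
tcp_pos: [613.2, 162.2, 119.3]
orientation: [0.708, 0.706, -0.001, 0.0]
contact_force: [-0.6, -1.0, -2.1]
gripper_width: 32.2
gripper_force: 60.1
```

drive_tool --dp '[[0, 0, 0], [0, 0, 0.07], [0, 0, 0.14], [0, 0, 0.18], [0, 0, 0.195], [0, 0, 0.202], [0, 0, 0.202], [0, 0, 0.202]]' --rotation '[[0, 0, 0], [0, 0, 0], [0, 0, 0], [0, 0, 0], [0, 0, 0], [0, 0, 0], [0, 0, 0], [0, 0, 0]]'

```text
time_s: 6.1
tcp_pos: [614.4, 165.2, 20.2]
orientation: [0.707, 0.707, 0.001, 0.001]
contact_force: [-0.4, -0.9, -1.7]
gripper_width: 32.5
gripper_force: 60.1
```

Run:
```python
from station import arm
import cv2
for n in ("side","wrist"):
    p,d=arm.read_camera(n); 
    if n=="side": p=cv2.resize(p[200:400,200:440],(600,500),interpolation=cv2.INTER_CUBIC)
    cv2.imwrite(f"pics/{n}1.png",p[:,:,::-1])
o=arm.get_obs(); print(o["tcp_pos"],o["contact_force"],o["gripper_width"])
```

```text
[614.11634233 164.99288951  19.84340128] [ 0.48108497  0.81864826 -2.63802053] 32.40967432573729
```

View pics/side1.png

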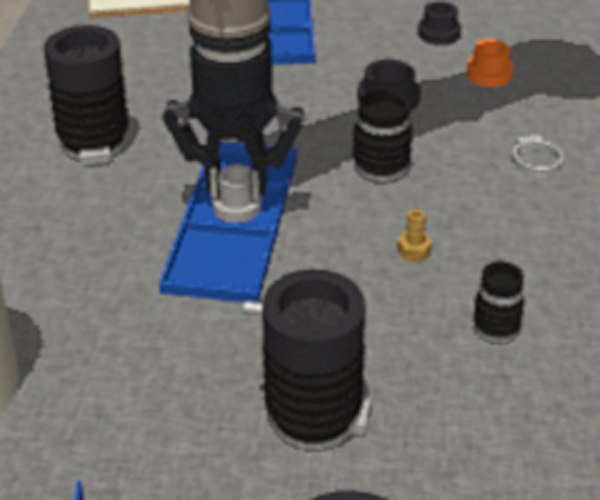

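The rotor is upright over the middle compartment at crop (237,195). I release it, rise and go to the hose fitting.

drive_tool --dp '[[0, 0, 0], [0, 0, 0], [0, 0, 0], [0, 0, 0], [0, 0, -0.05], [0, 0, -0.14], [0, 0, -0.202], [0.03, -0.12, -0.202], [0.06, -0.24, -0.202], [0.0842, -0.3534, -0.202], [0.0842, -0.3534, -0.202], [0.0842, -0.3534, -0.202], [0.0842, -0.3534, -0.202]]' --rotation '[[0, 0, 0], [0, 0, 0], [0, 0, 0], [0, 0, 0], [0, 0, 0], [0, 0, 0], [0, 0, 0], [0, 0, 0], [0, 0, 0], [0, 0, 0], [0, 0, 0], [0, 0, 0], [0, 0, 0]]' --hand -1

```text
time_s: 7.82
tcp_pos: [438.7, 206.4, 120.3]
orientation: [0.708, 0.706, 0.001, 0.0]
contact_force: [-0.2, -0.0, 0.4]
gripper_width: 85.4
gripper_force: 0.0
```

drive_tool --dp '[[0, 0, 0.08], [0, 0, 0.15], [0, 0, 0.19], [0, 0, 0.206], [0, 0, 0.206], [0, 0, 0.206]]' --rotation '[[0, 0, 0], [0, 0, 0], [0, 0, 0], [0, 0, 0], [0, 0, 0], [0, 0, 0]]'

```text
time_s: 8.57
tcp_pos: [438.0, 207.2, 17.9]
orientation: [0.707, 0.707, 0.001, 0.0]
contact_force: [0.7, -0.3, -0.4]
gripper_width: 85.4
gripper_force: 0.0
```

drive_tool --dp '[[0, 0, 0], [0, 0, 0], [0, 0, 0], [0, 0, 0], [0, 0, 0], [0, 0, 0], [0, 0, 0], [0, 0, 0], [0, 0, 0], [0, 0, 0]]' --rotation '[[0, 0, 0], [0, 0, 0], [0, 0, 0], [0, 0, 0], [0, 0, 0], [0, 0, 0], [0, 0, 0], [0, 0, 0], [0, 0, 0], [0, 0, 0]]' --hand 1

```text
time_s: 9.82
tcp_pos: [437.0, 206.9, 17.3]
orientation: [0.707, 0.707, 0.0, 0.0]
contact_force: [-0.8, -0.4, 4.6]
gripper_width: 16.3
gripper_force: 58.5
```

drive_tool --dp '[[0, 0, -0.06], [0, 0, -0.14], [0, 0, -0.206], [-0.06, 0.1, -0.206], [-0.12, 0.2, -0.206], [-0.18, 0.29, -0.206], [-0.216, 0.3468, -0.206], [-0.216, 0.3468, -0.206], [-0.216, 0.3468, -0.206], [-0.216, 0.3468, -0.206], [-0.216, 0.3468, -0.14], [-0.216, 0.3468, -0.07], [-0.216, 0.3468, -0.03], [-0.216, 0.3468, -0.016], [-0.216, 0.3468, -0.01], [-0.216, 0.3468, -0.01], [-0.216, 0.3468, -0.01]]' --rotation '[[0, 0, 0], [0, 0, 0], [0, 0, 0], [0, 0, 0], [0, 0, 0], [0, 0, 0], [0, 0, 0], [0, 0, 0], [0, 0, 0], [0, 0, 0], [0, 0, 0], [0, 0, 0], [0, 0, 0], [0, 0, 0], [0, 0, 0], [0, 0, 0], [0, 0, 0]]'

```text
time_s: 11.95
tcp_pos: [611.0, 99.1, 23.1]
orientation: [0.707, 0.707, 0.001, 0.001]
contact_force: [0.1, -0.2, -0.4]
gripper_width: 16.3
gripper_force: 58.7
```

Run:
```python
from station import arm
import cv2
p,d=arm.read_camera("side"); p=cv2.resize(p[200:400,200:440],(600,500),interpolation=cv2.INTER_CUBIC)
cv2.imwrite("pics/side2.png",p[:,:,::-1])
```

```text
(no output)
```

View pics/side2.png

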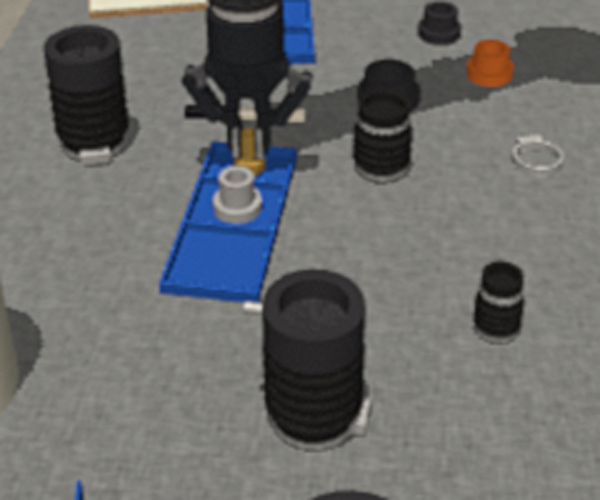

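The rotor stands upright in the middle compartment (237,190) and the fitting is upright over the smallest (249,150). I release it and go to the narrow bellows.

drive_tool --dp '[[0, 0, 0], [0, 0, 0], [0, 0, 0], [0, 0, 0], [0, 0, -0.05], [0, 0, -0.14], [0, 0, -0.216], [0.07, -0.09, -0.216], [0.15, -0.18, -0.216], [0.23, -0.28, -0.216], [0.31, -0.38, -0.216], [0.38, -0.46, -0.216], [0.4106, -0.495, -0.216], [0.4106, -0.495, -0.216], [0.4106, -0.495, -0.216], [0.4106, -0.495, -0.216]]' --rotation '[[0, 0, 0], [0, 0, 0], [0, 0, 0], [0, 0, 0], [0, 0, 0], [0, 0, 0], [0, 0, 0], [0, 0, 0], [0, 0, 0], [0, 0, 0], [0, 0, 0], [0, 0, 0], [0, 0, 0], [0, 0, 0], [0, 0, 0], [0, 0, 0]]' --hand -1

```text
time_s: 14.0
tcp_pos: [364.3, 302.6, 129.8]
orientation: [0.708, 0.706, -0.0, 0.0]
contact_force: [0.1, -0.3, -0.0]
gripper_width: 85.3
gripper_force: 0.0
```

drive_tool --dp '[[0, 0, 0.07], [0, 0, 0.13], [0, 0, 0.165], [0, 0, 0.18], [0, 0, 0.18], [0, 0, 0.18]]' --rotation '[[0, 0, 0], [0, 0, 0], [0, 0, 0], [0, 0, 0], [0, 0, 0], [0, 0, 0]]'

```text
time_s: 14.75
tcp_pos: [363.5, 304.5, 40.8]
orientation: [0.707, 0.707, 0.001, 0.0]
contact_force: [-0.7, -0.1, 0.3]
gripper_width: 85.1
gripper_force: 0.0
```

drive_tool --dp '[[0, 0, 0], [0, 0, 0], [0, 0, 0], [0, 0, 0], [0, 0, 0], [0, 0, 0], [0, 0, 0], [0, 0, 0]]' --rotation '[[0, 0, 0], [0, 0, 0], [0, 0, 0], [0, 0, 0], [0, 0, 0], [0, 0, 0], [0, 0, 0], [0, 0, 0]]' --hand 1

```text
time_s: 15.75
tcp_pos: [363.1, 304.4, 40.5]
orientation: [0.707, 0.707, 0.001, 0.0]
contact_force: [-0.3, -0.3, 5.2]
gripper_width: 34.3
gripper_force: 59.7
```

drive_tool --dp '[[0, 0, -0.06], [0, 0, -0.15], [0, 0, -0.24], [-0.08, 0.044, -0.24], [-0.2, 0.11, -0.24], [-0.32, 0.177, -0.24], [-0.44, 0.243, -0.24], [-0.56, 0.309, -0.24], [-0.68, 0.375, -0.24], [-0.8, 0.441, -0.24], [-0.88, 0.485, -0.24], [-0.9054, 0.4994, -0.24], [-0.9054, 0.4994, -0.24], [-0.9054, 0.4994, -0.24], [-0.9054, 0.4994, -0.24]]' --rotation '[[0, 0, 0], [0, 0, 0], [0, 0, 0], [0, 0, 0], [0, 0, 0], [0, 0, 0], [0, 0, 0], [0, 0, 0], [0, 0, 0], [0, 0, 0], [0, 0, 0], [0, 0, 0], [0, 0, 0], [0, 0, 0], [0, 0, 0]]'

```text
time_s: 17.62
tcp_pos: [612.2, -146.1, 159.9]
orientation: [0.706, 0.708, 0.0, -0.001]
contact_force: [0.2, -1.0, -1.2]
gripper_width: 34.5
gripper_force: 60.1
```

drive_tool --dp '[[0, 0, 0], [0, 0, 0.07], [0, 0, 0.14], [0, 0, 0.2], [0, 0, 0.222], [0, 0, 0.23], [0, 0, 0.23], [0, 0, 0.23]]' --rotation '[[0, 0, 0], [0, 0, 0], [0, 0, 0], [0, 0, 0], [0, 0, 0], [0, 0, 0], [0, 0, 0], [0, 0, 0]]'

```text
time_s: 18.62
tcp_pos: [613.7, -148.7, 46.5]
orientation: [0.707, 0.707, 0.001, 0.001]
contact_force: [0.1, -1.0, -1.7]
gripper_width: 34.5
gripper_force: 60.1
```

Run:
```python
from station import arm
import cv2
p,d=arm.read_camera("side"); p=cv2.resize(p[130:330,220:460],(600,500),interpolation=cv2.INTER_CUBIC)
cv2.imwrite("pics/side3.png",p[:,:,::-1])
```

```text
(no output)
```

View pics/side3.png

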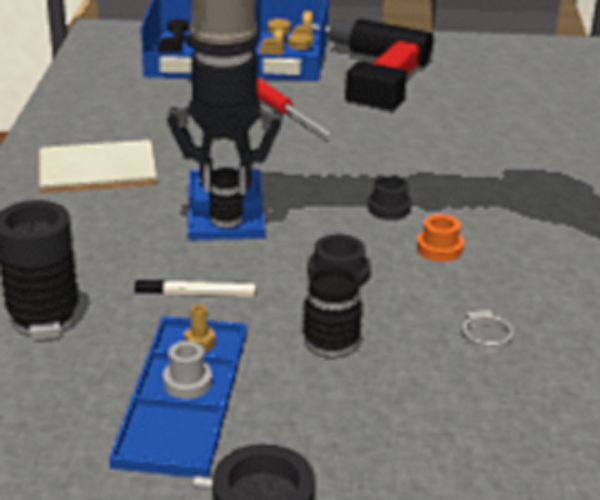

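The narrow bellows hangs upright over the smaller compartment (226,195), and the rotor and fitting are standing well. I release it and go to the small carbon.

drive_tool --dp '[[0, 0, 0], [0, 0, 0], [0, 0, 0], [0, 0, 0], [0, 0, -0.05], [0, 0, -0.12], [0, 0, -0.17], [-0.03, -0.11, -0.17], [-0.06, -0.22, -0.17], [-0.09, -0.33, -0.17], [-0.1118, -0.3918, -0.17], [-0.1118, -0.3918, -0.17], [-0.1118, -0.3918, -0.17], [-0.1118, -0.3918, -0.17]]' --rotation '[[0, 0, 0], [0, 0, 0], [0, 0, 0], [0, 0, 0], [0, 0, 0], [0, 0, 0], [0, 0, 0], [0, 0, 0], [0, 0, 0], [0, 0, 0], [0, 0, 0], [0, 0, 0], [0, 0, 0], [0, 0, 0]]' --hand -1

```text
time_s: 20.42
tcp_pos: [418.2, -203.7, 130.2]
orientation: [0.706, 0.708, 0.001, 0.0]
contact_force: [-0.4, 0.1, 1.1]
gripper_width: 85.4
gripper_force: 0.0
```

drive_tool --dp '[[0, 0, 0.08], [0, 0, 0.16], [0, 0, 0.21], [0, 0, 0.23], [0, 0, 0.23], [0, 0, 0.23]]' --rotation '[[0, 0, 0], [0, 0, 0], [0, 0, 0], [0, 0, 0], [0, 0, 0], [0, 0, 0]]'

```text
time_s: 21.18
tcp_pos: [418.0, -204.8, 16.0]
orientation: [0.707, 0.707, 0.0, 0.001]
contact_force: [0.5, -0.4, 0.8]
gripper_width: 85.3
gripper_force: 0.0
```

drive_tool --dp '[[0, 0, 0], [0, 0, 0], [0, 0, 0], [0, 0, 0], [0, 0, 0], [0, 0, 0], [0, 0, 0], [0, 0, 0]]' --rotation '[[0, 0, 0], [0, 0, 0], [0, 0, 0], [0, 0, 0], [0, 0, 0], [0, 0, 0], [0, 0, 0], [0, 0, 0]]' --hand 1

```text
time_s: 22.18
tcp_pos: [417.4, -204.9, 15.9]
orientation: [0.707, 0.707, 0.0, 0.001]
contact_force: [-1.0, -0.1, 5.7]
gripper_width: 39.8
gripper_force: 60.6
```

drive_tool --dp '[[0, 0, -0.06], [0, 0, -0.15], [0, 0, -0.23], [-0.01, 0.1, -0.23], [-0.02, 0.2, -0.23], [-0.03, 0.3, -0.23], [-0.0348, 0.39, -0.23], [-0.0348, 0.4124, -0.23], [-0.0348, 0.4124, -0.23], [-0.0348, 0.4124, -0.23], [-0.0348, 0.4124, -0.23], [-0.0348, 0.4124, -0.14], [-0.0348, 0.4124, -0.07], [-0.0348, 0.4124, -0.03], [-0.0348, 0.4124, -0.016], [-0.0348, 0.4124, -0.01], [-0.0348, 0.4124, -0.01], [-0.0348, 0.4124, -0.01]]' --rotation '[[0, 0, 0], [0, 0, 0], [0, 0, 0], [0, 0, 0], [0, 0, 0], [0, 0, 0], [0, 0, 0], [0, 0, 0], [0, 0, 0], [0, 0, 0], [0, 0, 0], [0, 0, 0], [0, 0, 0], [0, 0, 0], [0, 0, 0], [0, 0, 0], [0, 0, 0], [0, 0, 0]]'

```text
time_s: 24.42
tcp_pos: [623.8, -222.0, 21.3]
orientation: [0.707, 0.707, 0.001, 0.001]
contact_force: [-0.9, 1.0, -0.9]
gripper_width: 40.1
gripper_force: 60.9
```

Run:
```python
from station import arm
import cv2
p,d=arm.read_camera("side"); p=cv2.resize(p[130:330,220:460],(600,500),interpolation=cv2.INTER_CUBIC)
cv2.imwrite("pics/side4.png",p[:,:,::-1])
```

```text
(no output)
```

View pics/side4.png

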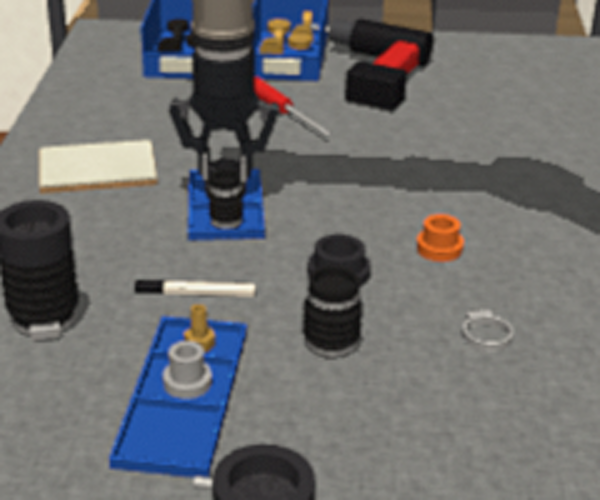

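The narrow bellows stands in its compartment (226,200) with the small carbon held behind it over the larger one. I release it and go to the wide bellows.

drive_tool --dp '[[0, 0, 0], [0, 0, 0], [0, 0, 0], [0, 0, 0], [0, 0, -0.05], [0, 0, -0.15], [0, 0, -0.26], [0.1, -0.05, -0.26], [0.2, -0.1, -0.26], [0.3, -0.15, -0.26], [0.4, -0.2, -0.26], [0.5, -0.25, -0.26], [0.58, -0.29, -0.26], [0.5986, -0.2966, -0.26], [0.5986, -0.2966, -0.26], [0.5986, -0.2966, -0.26], [0.5986, -0.2966, -0.26]]' --rotation '[[0, 0, 0], [0, 0, 0], [0, 0, 0], [0, 0, 0], [0, 0, 0], [0, 0, 0], [0, 0, 0], [0, 0, 0], [0, 0, 0], [0, 0, 0], [0, 0, 0], [0, 0, 0], [0, 0, 0], [0, 0, 0], [0, 0, 0], [0, 0, 0], [0, 0, 0]]' --hand -1

```text
time_s: 26.6
tcp_pos: [475.1, 75.7, 149.8]
orientation: [0.708, 0.706, -0.0, 0.0]
contact_force: [0.0, 0.4, -0.4]
gripper_width: 85.3
gripper_force: 0.0
```

drive_tool --dp '[[0, 0, 0.06], [0, 0, 0.12], [0, 0, 0.17], [0, 0, 0.196], [0, 0, 0.196], [0, 0, 0.196]]' --rotation '[[0, 0, 0], [0, 0, 0], [0, 0, 0], [0, 0, 0], [0, 0, 0], [0, 0, 0]]'

```text
time_s: 27.35
tcp_pos: [475.5, 77.5, 52.9]
orientation: [0.707, 0.707, 0.001, 0.001]
contact_force: [0.4, -1.0, -0.6]
gripper_width: 85.6
gripper_force: 0.0
```

drive_tool --dp '[[0, 0, 0], [0, 0, 0], [0, 0, 0], [0, 0, 0], [0, 0, 0], [0, 0, 0], [0, 0, 0], [0, 0, 0]]' --rotation '[[0, 0, 0], [0, 0, 0], [0, 0, 0], [0, 0, 0], [0, 0, 0], [0, 0, 0], [0, 0, 0], [0, 0, 0]]' --hand 1

```text
time_s: 28.35
tcp_pos: [475.5, 77.6, 53.0]
orientation: [0.707, 0.707, 0.001, 0.001]
contact_force: [0.6, 0.0, 5.8]
gripper_width: 50.3
gripper_force: 63.1
```

drive_tool --dp '[[0, 0, -0.06], [0, 0, -0.14], [0, 0, -0.2], [0.07, 0.06, -0.2], [0.14, 0.12, -0.2], [0.21, 0.18, -0.2], [0.28, 0.24, -0.2], [0.3364, 0.2862, -0.2], [0.3364, 0.2862, -0.2], [0.3364, 0.2862, -0.2], [0.3364, 0.2862, -0.2], [0.3364, 0.2862, -0.13], [0.3364, 0.2862, -0.07], [0.3364, 0.2862, -0.03], [0.3364, 0.2862, -0.016], [0.3364, 0.2862, -0.01], [0.3364, 0.2862, -0.01], [0.3364, 0.2862, -0.01]]' --rotation '[[0, 0, 0], [0, 0, 0], [0, 0, 0], [0, 0, 0], [0, 0, 0], [0, 0, 0], [0, 0, 0], [0, 0, 0], [0, 0, 0], [0, 0, 0], [0, 0, 0], [0, 0, 0], [0, 0, 0], [0, 0, 0], [0, 0, 0], [0, 0, 0], [0, 0, 0], [0, 0, 0]]'

```text
time_s: 30.6
tcp_pos: [618.2, 246.1, 58.1]
orientation: [0.707, 0.707, 0.001, 0.0]
contact_force: [-0.7, -0.5, -2.2]
gripper_width: 50.4
gripper_force: 63.5
```

Run:
```python
from station import arm
import cv2
p,d=arm.read_camera("side"); p=cv2.resize(p[150:350,220:460],(600,500),interpolation=cv2.INTER_CUBIC)
cv2.imwrite("pics/side5.png",p[:,:,::-1])
```

```text
(no output)
```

View pics/side5.png

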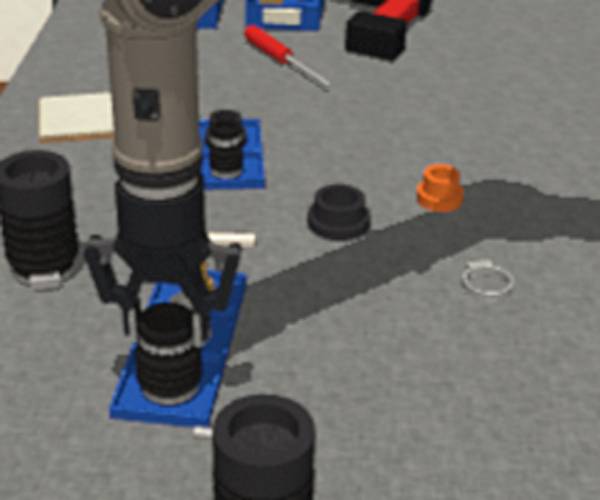

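The wide bellows is upright over the largest compartment (168,355). I release it and retract clear of the top view.

drive_tool --dp '[[0, 0, 0], [0, 0, 0], [0, 0, 0], [0, 0, 0], [0, 0, -0.05], [0, 0, -0.15], [0, 0, -0.286], [0, 0, -0.286], [-0.48, -0.44, -0.286], [-0.48, -0.44, -0.286], [-0.48, -0.44, -0.286], [-0.48, -0.44, -0.286], [-0.48, -0.44, -0.286], [-0.48, -0.44, -0.286], [-0.48, -0.44, -0.286], [-0.48, -0.44, -0.286]]' --rotation '[[0, 0, 0], [0, 0, 0], [0, 0, 0], [0, 0, 0], [0, 0, 0], [0, 0, 0], [0, 0, 0], [0, 0, 0], [0, 0, 0], [0, 0, 0], [0, 0, 0], [0, 0, 0], [0, 0, 0], [0, 0, 0], [0, 0, 0], [0, 0, 0]]' --hand -1

```text
time_s: 32.65
tcp_pos: [398.8, 7.2, 200.2]
orientation: [0.706, 0.708, 0.001, -0.0]
contact_force: [0.3, 0.3, -0.8]
gripper_width: 85.3
gripper_force: 0.0
```

Run:
```python
from station import arm
from h import *
p,d=arm.read_camera("top"); s,_=arm.read_camera("side"); c=arm.calibration("top"); W=world(d,c); z=W[...,2]
T=dict(long=((614.5,179.6),-2.84),short=((618.4,-189.3),7.97))
P=dict(wide=("long",617.8,245.5,80),rotor=("long",613.8,164.6,40),hose=("long",610.5,98.7,46),small=("short",623,-222,36),narrow=("short",612.7,-148.7,64),large=(None,472.7,-54,32),seal1=(None,785.5,64.3,121),seal2=(None,513.8,418.1,121))
for n,(t,x,y,h) in P.items():
    m=(d>0)&(np.hypot(W[...,0]-x,W[...,1]-y)<45 if t is None else (np.hypot(W[...,0]-x,W[...,1]-y)<30))&(abs(z-h-4)<7)
    q=W[m]; (cx,cy),r=cv2.minEnclosingCircle(q[:,:2].astype(np.float32)); out=[cx,cy,r,np.median(q[:,2])]
    if t:
        (ox,oy),a=T[t]; a=np.radians(a); out+=[(cx-ox)*np.cos(a)+(cy-oy)*np.sin(a),-(cx-ox)*np.sin(a)+(cy-oy)*np.cos(a)]
    print(n,np.round(out,1))
A=cv2.resize(p[100:340,140:490],(800,549)); B=cv2.resize(s[150:350,200:440],(700,583))
cv2.imwrite("pics/topF.png",A[:,:,::-1]); cv2.imwrite("pics/sideF.png",B[:,:,::-1])
```

```text
wide [617.  245.1  26.   83.   -0.7  65.6]
rotor [ 6.142e+02  1.642e+02  1.720e+01  4.340e+01  4.000e-01 -1.540e+01]
hose [ 6.104e+02  9.920e+01  8.400e+00  4.870e+01 -1.000e-01 -8.050e+01]
small [ 6.229e+02 -2.223e+02  2.150e+01  3.960e+01 -1.000e-01 -3.330e+01]
narrow [ 6.131e+02 -1.489e+02  1.800e+01  6.670e+01  3.000e-01  4.070e+01]
large [473.3 -53.8  29.   35.7]
seal1 [785.8  61.9  41.2 124.2]
seal2 [516.3 419.   41.6 124.6]
```

View pics/topF.png

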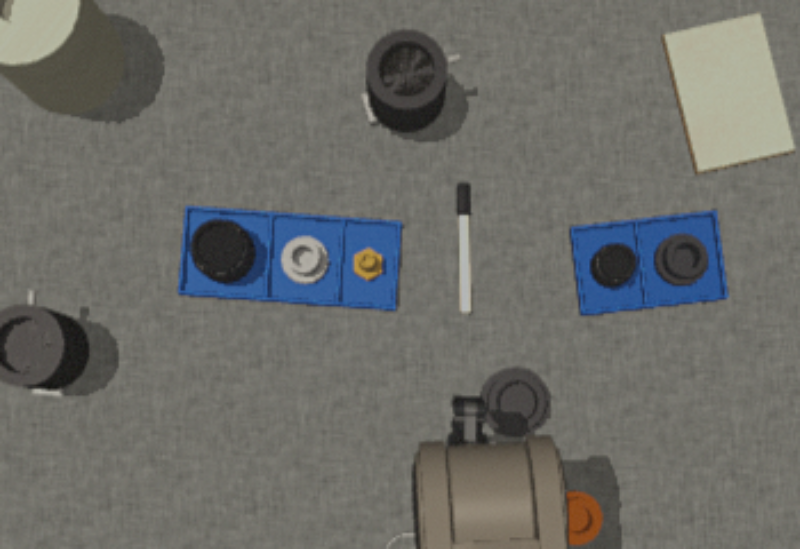

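View pics/sideF.png

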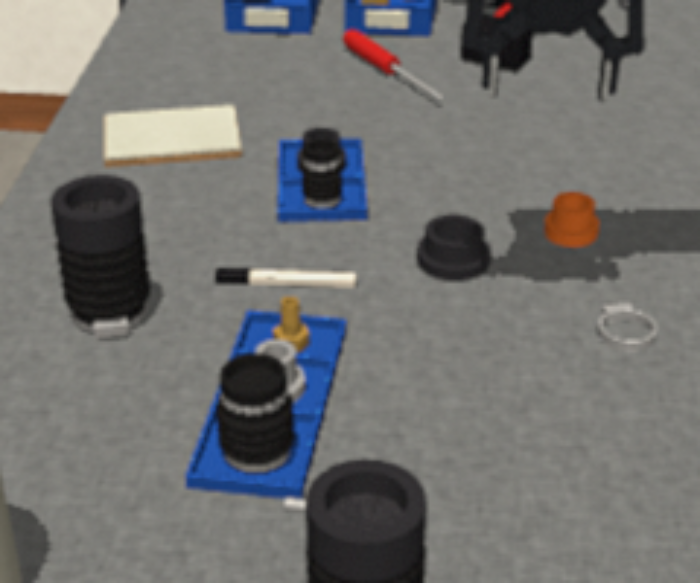

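All five parts stand upright and centred in their compartments: wide bellows (223,250), rotor (305,259) and fitting (369,263) in the long tray, narrow bellows (613,265) and small carbon (682,258) in the short tray. The large ring and both seals haven't moved, and the arm is clear, so I'm handing in.

```bash
python3 -c "
from station import arm
print(arm.hand_in())"
```

```text
the job is handed in; nothing more can be done
None
```

Both seal kits are made up and handed in at about 33 s of the 122 s allowed: the last camera check showed all five parts upright within 1 mm of their compartment centres, with the large carbon ring and both finished seals where they stood; `hand_in()` returned no verdict.

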